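Press one dowel flush with a single turn of the flywheel press

TASK

Load the pine block that has the dowel sticking out into the nest of the blue flywheel press, gently and with the dowel facing the ram, and let go of it. Then take the flywheel by its handle and turn it clockwise through its one revolution, until it clicks past its catch and comes up against its stop, pushing it firmly enough for the click but without forcing the stop (15 N at the handle is too much). Leave the block in the nest and everything else on the bench where it is.

Things in the scene. Friction and masses are not known exactly. Their poses are not given: they have to be found in the camera images.
- press: blue flywheel pin press, fixed; dark bed 250 x 400 mm, 20 mm thick. Origin: on the flywheel axis at bench level; z up; y points from the flywheel along the ram to nest and fence. Cam box 200 x 220 mm, top 85 mm up. Level flywheel 190 mm across, 96 to 116 mm up, hub to 128 mm. Turning drags 2.5 N at the handle; half way round the ram drives the dowel in, under 6 N more at the handle.
- wheel_hub (a point): on the flywheel axis, 128 mm up; axis of the handle's circle. The wheel turns clockwise seen from above. A brass dog on its rim ends the stroke at a red stop finger by the posts. The wheel was tripped 15 to 30 degrees past that finger, so it has that much less than a full turn to go: bringing the handle back to where it stood would overload the stop. The finger also bars turning back.
- stop: red stop finger on a post at the wheel's rim, press's -y side, beside a brass spring catch (posts 110 mm high). Origin: on the wheel axis, 96 mm up. Some 9 degrees before the stop the catch adds about 8 N at the handle over 5 mm of handle travel, then clicks and lets go; about 5 mm on is the stop: a stiff buffer, 4 N at the handle at first, 6 N more per mm. 15 N there is forcing it.
- nest (a point): centre of the nest floor, 20 mm up, 200 mm from the wheel axis along the press's y: where the middle of the block's underside belongs. Two side rails (12 mm high, 51 mm apart in x, 45 mm long); the fence (45 mm high) is 30 mm beyond in +y. The round ram faces it from -y, 45 mm above the bench, 50 mm away. The block may stand up to 10 mm short of the fence: the ram pushes it home.
- handle_mid (a point): middle of the upright black handle on the flywheel: a freely spinning sleeve 22 mm in diameter, from 122 to 178 mm above the bench; this point is on its axis, 152 mm up, 70 mm from the flywheel axis. Take it from above.
- pointer_top (a point): top of the orange stroke pointer on the ledge at the press's +x side, a rough gauge geared to the flywheel: it runs in the press's +y direction, 15 mm for a full turn, from press y = -7.5 mm at the red mark to +7.5 mm at the green mark (wheel on its stop).
- block: pine block 44 x 60 x 50 mm (x, y, z) with an 8 mm steel dowel standing 10 mm out of the middle of its -y face. Origin: centre of the underside. 60 to 130 g. It goes in the nest with its axes along the press's. Grip it across x (44 mm), high enough for the fingers to clear the 12 mm rails.
- pin_tip (a point): outer end of that dowel, 25 mm above the block's underside: at y = -40 mm in the block's frame when proud, -30 mm when flush; it takes 20 N to move, so do not push on it by hand.
- done_block: bystander: a finished pine block of the same size whose dowel is already flush: leave it where it lies. Origin at the centre of its underside
- red_spool: bystander: red wire spool, 72 mm across, 38 mm high. Origin at the centre of its underside
- dark_spool: bystander: dark wire spool, 72 mm across, 38 mm high. Origin at the centre of its underside
- glue: bystander: white glue bottle, 56 mm across, 160 mm high. Origin at the centre of its underside
- pin_cup: bystander: steel cup, 72 mm across, 70 mm high. Origin at the centre of its underside
- screwdriver: bystander: screwdriver lying on the table. Origin at the centre of its underside or on its axis
- offcut: bystander: wooden strip 50 x 160 x 20 mm lying on the table. Origin at the centre of its underside
Mind the look-alikes: they are no part of the job. What is shaped like the block but green or yellow is not meant.

How it is judged:
By the outcome, as a careful person would: the job done as asked, in the order asked, and still so for the second after the job is handed in, with the robot touching nothing.
It also fails if it takes over 72 s, if anything falls off the work surface, if the arm or the gripper's body presses on something with over 40 N, if the wrist force passes 120 N, or if a joint passes its speed limit or range.

ROBOT

A 6-joint arm with a two-finger parallel gripper is mounted at the origin on the work surface. World frame = base frame: x ahead of the robot, y to its left, z up, the work surface at z = 0. Lengths are in m, angles in rad, forces in N, time in s.
With the tool pointing down it reaches from about 0.375 to 0.9 m from the base axis. Payload 3.1 kg.
Tool frame: the origin (TCP) lies on the centre line of the jaws, within the pads' length; the fingertips stand 11 mm ahead of it and the grasp point (between the pads) lies 8 mm behind it; x points along the fingers, y is the direction in which the jaws open and shut, and the axes are right-handed (so a half turn about x gives the same grasp; the last joint's range is limited). The gripper opens to 87 mm and grips with 3 to 60 N. Pads are 19 mm wide; open, the fingers measure 117 mm over their backs; the gripper's body (75 mm by 190 mm) begins 51 mm behind the grasp point.
Start: joints at [0.942, 0.527, 1.433, -0, 1.181, -0.178], TCP at [0.272, 0.563, 0.234] pointing down, gripper open.
Joint ranges: [-3.08, 3.08], [-0.75, 2.2], [0.22, 2.44], [-1.43, 4.57], [0, 2.65], [-2.85, 2.85]. Speed limits (rad/s): [2.79, 2.79, 3.14, 3.14, 3.14, 3.14].

INTERFACE

Orientations are given as a unit quaternion [x, y, z, w].
In Python, from rig import robot, camera, camera_info gives the robot as it stands.
- The arm moves only by the shell command python3 -m inch 'ROWS' [FORCE]. ROWS is JSON, a list that holds one entry, the list of rows, each a list of 5 numbers: the shift along the tool's x, y, z in cm, then the turn about the tool's x in rad, then the opening, from 0 (shut) to 1 (fully open). A call has 1 to 8 rows; each row shifts and turns the pose as measured when the row begins, along the tool's axes as they then stand; what a row does not reach is not made up. A row lasts 1/12 s, in which the tool goes at most 41.7 mm and 7.16 degrees, less where a joint would pass 70% of its speed; a pose out of reach is approached as far as the arm can. A call with a gripper value outside its range is refused whole. The fingers move at their own pace and stop on an object; FORCE is the grip in N (left out, the last holds). Time passes only in rows, so rows that do not move let the fingers close. It gives the time, the measured TCP pose, the force and the opening at its end, in the units of the state.
- robot.get_obs(): the state, without advancing time (a new reading comes with each control period).
- camera(name): name is "scene" or "top"; returns the picture (480x640x3 uint8, red, green, blue); there is no depth.
- camera_info(name): a dict with "camera_matrix" (3x3 intrinsics, pixels), "rvec" (rotation vector, rad) and "tvec" (3), from world to camera coordinates, as OpenCV has them. Camera axes: x right, y down, z forward; pixel columns grow to the right and rows downward; lengths in m; the calibration is good to about 2 mm. A picture is of the moment at which its call begins. camera_info takes no time and is no camera call.
- robot.hand_in(): hands the job in, once; it reports no verdict.
The state is a dict: "time": time; "q": joint angles; "joint_velocities": joint speeds; "joint_torque": joint torques, N m; "position": TCP position; "tool_rot": TCP orientation; "ft_force": force on the tool from outside, world axes, zero at the start; "moment": the same for the moment, N m; "grip_width": finger opening in m.
Only numpy, scipy, OpenCV 4.12 (cv2) and the standard library are available. Lean on these libraries where they do the work, as an engineer would, in place of code of your own. Each camera call takes 0.05 s, during which the arm holds its last target. There are 200 camera calls.

## Working session

There is one attempt and no reset: what is moved stays moved. The work goes in short steps, Python scripts to look and compute and a shell command to move; the robot and the scene stay as the last step left them, time stands still between calls to the robot, and variables do not carry over. Pictures are saved under pics/ and viewed, about 8 in all and at most 12, crops included, and the job is handed in when it is done.

```bash
mkdir -p pics; ls; python3 - <<'E'
from rig import robot,camera,camera_info
import cv2,numpy as np
for n in("top","scene"):
    cv2.imwrite(f"pics/{n}0.png",camera(n)[:,:,::-1]); i=camera_info(n); print(n,np.round(i["camera_matrix"],1).tolist(),i["rvec"],i["tvec"])
o=robot.get_obs();print(o)
E
```

```text
pics
top [[617.8, 0.0, 313.6], [0.0, 617.8, 232.6], [0.0, 0.0, 1.0]] [ 2.12726015 -2.09587674  0.21685589] [0.02770565 0.56826834 1.62848201]
scene [[589.7, 0.0, 314.3], [0.0, 589.7, 247.0], [0.0, 0.0, 1.0]] [ 2.07355513  0.59434732 -0.34365885] [-0.45578688 -0.06208453  1.86182445]
{'time': 0.1, 'q': array([ 9.41500050e-01,  5.28373084e-01,  1.43374446e+00,  1.58830035e-05,
        1.18137366e+00, -1.78496356e-01]), 'joint_velocities': array([ 0.00028048, -0.00135752, -0.00375893, -0.00066368, -0.00084803,
       -0.00077659]), 'joint_torque': array([-3.81133677e-04, -4.40984988e+01, -1.77149338e+01,  6.34631119e-02,
        5.33719850e-02, -2.82930893e-05]), 'position': array([0.2719039 , 0.56207327, 0.23267897]), 'tool_rot': array([ 0.15742252,  0.68948816, -0.15865289,  0.68895101]), 'ft_force': array([ 0.15628022, -0.64771943, -0.46811444]), 'moment': array([-0.00341796, -0.00822939, -0.07675523]), 'grip_width': 0.08716875334241625}
```

View pics/top0.png

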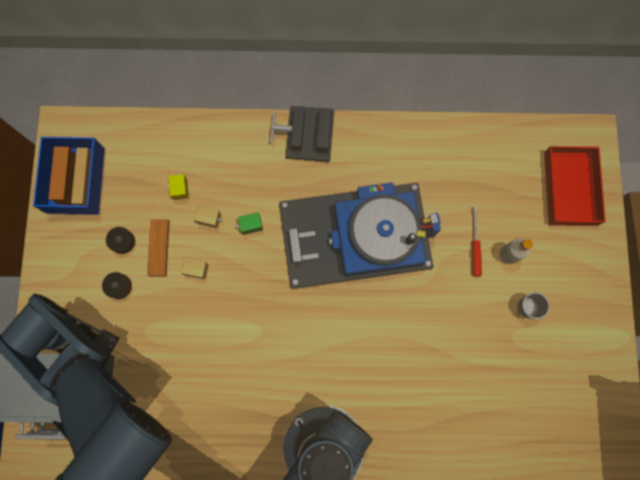

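View pics/scene0.png

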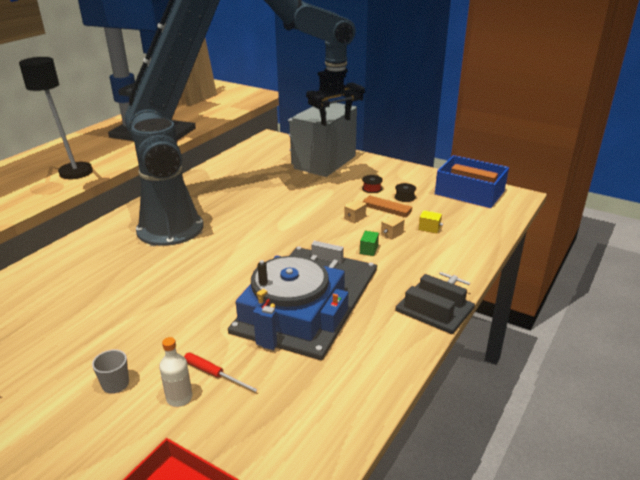

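The top view shows the press at about (360,235) with its nest at (303,245). Two pine blocks lie at (207,217) and (194,268), and the handle is near (410,238). I need enlarged crops of both areas.

```bash
python3 - <<'E'
import cv2,numpy as np
t=cv2.imread("pics/top0.png");s=cv2.imread("pics/scene0.png")
a=cv2.resize(t[195:290,170:270],None,fx=4,fy=4,interpolation=cv2.INTER_CUBIC)
b=cv2.resize(s[180:275,330:450],None,fx=3.3,fy=4,interpolation=cv2.INTER_CUBIC)
cv2.imwrite("pics/c1.png",np.hstack([a,b[:380,:400]]))
cv2.imwrite("pics/c2.png",cv2.resize(t[175:295,275:445],None,fx=4.7,fy=4.7,interpolation=cv2.INTER_CUBIC))
E
```

```text
(no output)
```

View pics/c1.png

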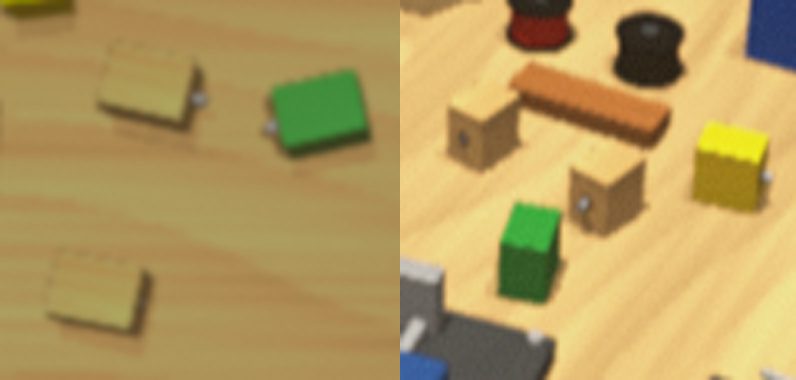

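View pics/c2.png

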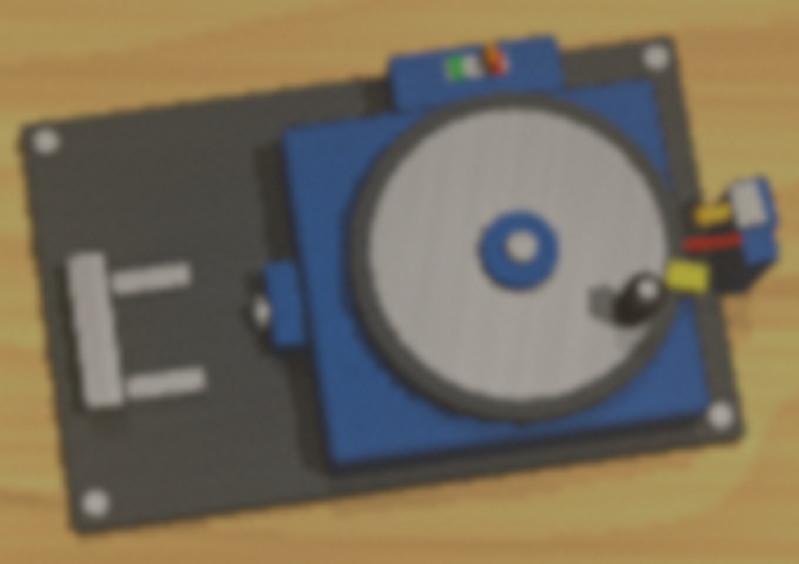

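c1: the block with a proud bright dowel is the upper one, with top-face corners at crop (112,42), (203,57), (187,127), (98,105) and the dowel tip at (200,99). The lower one's dowel is flush. c2: hub at (519,248), handle top at (648,288), bed corners at (22,128), (672,38), (742,437), (78,532).

```bash
cat > h.py <<'E'
from rig import robot,camera,camera_info
import cv2,numpy as np
from scipy.spatial.transform import Rotation as R
def deproj(n,px,z):
    i=camera_info(n);K=np.array(i["camera_matrix"]);Rm=cv2.Rodrigues(np.array(i["rvec"]))[0];t=np.array(i["tvec"]).ravel()
    d=Rm.T@np.linalg.solve(K,np.array([px[0],px[1],1.]));c=-Rm.T@t
    return c+d*(z-c[2])/d[2]
def proj(n,P):
    i=camera_info(n);return cv2.projectPoints(np.array(P,float).reshape(-1,3),np.array(i["rvec"]),np.array(i["tvec"]),np.array(i["camera_matrix"],float),None)[0].reshape(-1,2)
def tool():
    o=robot.get_obs();return o["position"],R.from_quat(o["tool_rot"]),o
def delta(target,yaw=None):
    "cm in tool axes to a world target of TCP; yaw = wanted world angle of tool y"
    p,r,o=tool();y=r.as_matrix()[:,1]
    print("pos",p.round(4),"yaw_y",np.degrees(np.arctan2(y[1],y[0])).round(2),"down",r.as_matrix()[:,0].round(3),"d_cm",(r.inv().apply(np.array(target)-p)*100).round(2),"t",round(o["time"],2))
E
python3 - <<'E'
from h import *
c1=lambda x,y:((x+.5)/4-.5+170,(y+.5)/4-.5+195)
c2=lambda x,y:((x+.5)/4.7-.5+275,(y+.5)/4.7-.5+175)
B=np.array([deproj("top",c2(*p),.02)[:2] for p in[(22,128),(672,38),(742,437),(78,532)]])
print("bed",B.round(3).tolist(),"len",[np.linalg.norm(B[i]-B[i-1]).round(3) for i in range(4)],B.mean(0))
y=(B[0]-B[1])+(B[3]-B[2]);x=(B[0]-B[3])+(B[1]-B[2]);
print("y ang",np.degrees(np.arctan2(y[1],y[0])),"x ang",np.degrees(np.arctan2(x[1],x[0])))
print("hub",deproj("top",c2(519,248),.128))
print("handle",deproj("top",c2(648,288),.178))
print("fence/rails",[deproj("top",c2(*p),z).round(3).tolist() for p,z in[((86,255),.065),((106,405),.065),((150,277),.032),((166,382),.032)]])
T=np.array([deproj("top",c1(*p),.05)[:2] for p in[(112,42),(203,57),(187,127),(98,105)]])
print("blk",T.round(4).tolist(),T.mean(0),"len",[np.linalg.norm(T[i]-T[i-1]).round(3) for i in range(4)])
d=(T[1]-T[0])+(T[2]-T[3]);print("dowel ang",np.degrees(np.arctan2(d[1],d[0])))
print("pin",deproj("top",c1(200,99),.025))
E
```

```text
bed [[0.663, 0.134], [0.725, -0.257], [0.482, -0.294], [0.42, 0.095]] len [np.float64(0.246), np.float64(0.397), np.float64(0.246), np.float64(0.394)] [ 0.57280843 -0.08029446]
y ang 99.01100669694388 x ang 8.820028401728432
hub [ 0.57014415 -0.15122532  0.128     ]
handle [ 0.53810236 -0.21476389  0.178     ]
fence/rails [[0.576, 0.093, 0.065], [0.488, 0.079, 0.065], [0.571, 0.056, 0.032], [0.508, 0.045, 0.032]]
blk [[0.6428, 0.3587], [0.633, 0.2952], [0.5833, 0.3039], [0.5979, 0.366]] [0.61423007 0.33092683] len [np.float64(0.045), np.float64(0.064), np.float64(0.051), np.float64(0.064)]
dowel ang -100.98151853523757
pin [0.60890269 0.299852   0.025     ]
```

```bash
python3 - <<'E'
from h import *
delta([.614,.331,.15]); 
E
```

```text
pos [0.2719 0.5621 0.2327] yaw_y 64.17 down [-0.001 -0.002 -1.   ] d_cm [ 8.26 -5.88 40.86] t 0.1
```

```bash
python3 -m inch '[[[0.5,-0.6,4,0,1],[1,-0.6,4,0,1],[1,-0.6,4,0,1],[1,-0.6,4,0,1],[1,-0.6,4,0,1],[1,-0.6,4,0,1],[1,-0.6,4,0,1],[1,-0.6,4,0,1]]]'; python3 -m inch '[[[0,0,0,0.12,1],[0,0,0,0.12,1],[0,0,0,0.12,1],[0,0,0,0.12,1],[0,0,0,0.12,1],[0,0,0,0.12,1],[0,0,0,0.12,1],[0,0,0,0.12,1]]]'; python3 -c "
from h import *
delta([.614,.331,.15])"
```

```text
time: 0.77
position: [0.5356, 0.384, 0.1545]
tool_rot: [0.152, 0.693, -0.152, 0.689]
ft_force: [0.2, 0.5, 0.6]
grip_width: 0.0872
time: 1.43
position: [0.5434, 0.372, 0.1449]
tool_rot: [0.46, 0.535, -0.47, 0.53]
ft_force: [-0.2, 0.8, -0.2]
grip_width: 0.0871
pos [0.5434 0.372  0.1449] yaw_y 7.8 down [-0.014 -0.006 -1.   ] d_cm [-0.59  6.43  5.02] t 1.43
```

```bash
python3 -m inch '[[[0,2.1,1.7,0,1],[0,2.1,1.7,0,1],[0,2,1.6,0,1],[0,0,0,0.11,1],[0,0,0,0.11,1],[0,0,0,0.11,1],[0,0,0,0,1]]]'; python3 - <<'E'
from h import *
delta([.614,.331,.10])
a=camera("top");s=camera("scene")
a=cv2.resize(a[190:250,170:260],None,fx=4.4,fy=4.4,interpolation=cv2.INTER_CUBIC);s=cv2.resize(s[160:260,330:430],None,fx=4,fy=4,interpolation=cv2.INTER_CUBIC)
cv2.imwrite("pics/c3.png",np.hstack([cv2.copyMakeBorder(a,0,400-len(a),0,0,0),s])[:,:,::-1])
E
```

```text
time: 2.02
position: [0.6116, 0.3277, 0.1389]
tool_rot: [-0.542, -0.447, 0.559, -0.441]
ft_force: [-0.5, 1.0, 0.4]
grip_width: 0.087
pos [0.6116 0.3277 0.1389] yaw_y -12.21 down [-0.023 -0.009 -1.   ] d_cm [ 3.88  0.25 -0.43] t 2.02
```

View pics/c3.png

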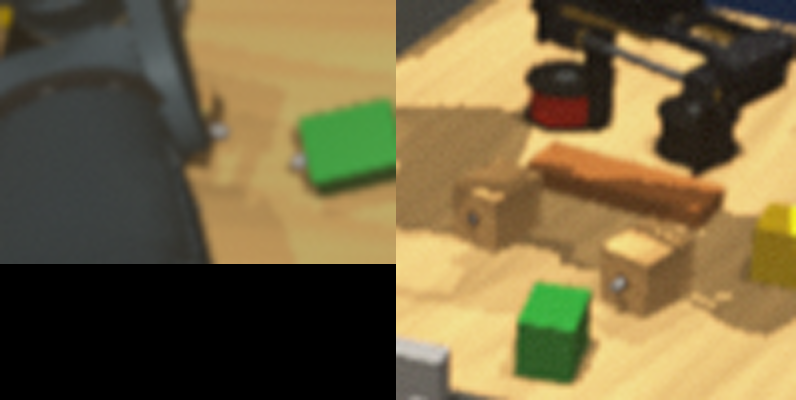

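c3 shows the dowel of the proud block still facing the press, and the fingers well above it. I'm descending.

```bash
python3 -m inch '[[[1.5,0.15,-0.15,-0.02,1],[1.5,0,-0.15,0,1],[1.5,0.1,-0.15,0,1],[1.5,0,-0.1,0,1],[1.5,0,-0.1,0,1],[1,0,0,0,1],[1,0,0,0,1],[0,0,0,0,1]]]'; python3 -c "
from h import *
delta([.614,.331,.028])"
```

```text
time: 2.78
position: [0.6103, 0.3348, 0.0339]
tool_rot: [-0.53, -0.461, 0.548, -0.454]
ft_force: [-0.3, -0.7, -1.5]
grip_width: 0.0868
pos [0.6103 0.3348 0.0339] yaw_y -9.34 down [-0.025 -0.01  -1.   ] d_cm [0.58 0.44 0.31] t 2.78
```

```bash
python3 -m inch '[[[0.3,0.2,0.2,0.015,1],[0.3,0.2,0.1,0.015,1],[0,0,0,0,0.75],[0,0,0,0,0.6],[0,0,0,0,0.4],[0,0,0,0,0.4],[0,0,0,0,0.4],[0,0,0,0,0.4]]]' 20; python3 -c "
from h import *
delta([.614,.331,.028])"
```

```text
time: 3.45
position: [0.6163, 0.3312, 0.0301]
tool_rot: [-0.539, -0.451, 0.553, -0.447]
ft_force: [0.5, -0.2, 0.7]
grip_width: 0.0549
pos [0.6163 0.3312 0.0301] yaw_y -11.13 down [-0.02  -0.008 -1.   ] d_cm [ 0.21 -0.21  0.06] t 3.45
```

```bash
python3 -m inch '[[[0,0,0,0,0.35],[0,0,0,0,0.35],[0,0,0,0,0.3],[0,0,0,0,0.3],[0,0,0,0,0.3],[0,0,0,0,0.3]]]' 25; python3 -c "
from h import *
delta([.614,.331,.028])"
```

```text
time: 3.95
position: [0.616, 0.3314, 0.0306]
tool_rot: [-0.539, -0.452, 0.553, -0.447]
ft_force: [-0.4, 0.2, 0.6]
grip_width: 0.0437
pos [0.616  0.3314 0.0306] yaw_y -11.11 down [-0.02  -0.008 -1.   ] d_cm [ 0.27 -0.19  0.07] t 3.95
```

```bash
python3 -m inch '[[[-1,0,0,0,0.3],[-2,0,0,0,0.3],[-2,0,0,0,0.3],[-2,0,0,0,0.3],[-2,0,0,0,0.3],[-1,0,0,0,0.3],[-0.5,0,0,0,0.3]]]' ; python3 -m inch '[[[0,-0.2,1.5,0,0.3],[0,-0.2,3,0,0.3],[0,-0.2,3,0,0.3],[0,-0.2,3,0,0.3],[0,-0.2,3,0,0.3],[0,-0.2,3,0,0.3],[0,-0.2,3,0,0.3],[0,-0.2,3,0,0.3]]]';python3 -c "
from h import *
delta([.540,.043,.13])"
```

```text
time: 4.53
position: [0.6157, 0.3314, 0.1385]
tool_rot: [-0.536, -0.453, 0.556, -0.446]
ft_force: [-0.3, -0.2, -1.2]
grip_width: 0.044
time: 5.2
position: [0.5558, 0.1134, 0.1418]
tool_rot: [-0.536, -0.456, 0.551, -0.449]
ft_force: [-0.5, -0.9, -1.0]
grip_width: 0.0438
pos [0.5558 0.1134 0.1418] yaw_y -10.47 down [-0.021 -0.006 -1.   ] d_cm [ 1.26 -0.25  7.19] t 5.2
```

```bash
python3 -m inch '[[[0.1,-0.1,3,0,0.3],[0.1,-0.1,2.5,0,0.3],[0,0,0,-0.1,0.3],[0,0,0,-0.1,0.3],[0,0,0,-0.08,0.3],[0,0,0,-0.06,0.3],[0,0,0,0,0.3],[0,0,0,0,0.3]]]';python3 - <<'E'
from h import *
delta([.540,.043,.13])
a=camera("top");s=camera("scene")
cv2.imwrite("pics/s4.png",s[:,:,::-1]);cv2.imwrite("pics/t4.png",a[:,:,::-1])
b=cv2.resize(s[190:300,270:400],None,fx=3.07,fy=3.07,interpolation=cv2.INTER_CUBIC);c=cv2.resize(a[170:280,250:380],None,fx=3.07,fy=3.07,interpolation=cv2.INTER_CUBIC)
cv2.imwrite("pics/c4.png",np.hstack([c,b])[:,:,::-1])
E
```

```text
time: 5.87
position: [0.5375, 0.0491, 0.1378]
tool_rot: [0.449, 0.546, -0.467, 0.532]
ft_force: [-0.1, 0.4, -0.8]
grip_width: 0.0437
pos [0.5375 0.0491 0.1378] yaw_y 9.27 down [-0.031 -0.006 -0.999] d_cm [0.78 0.17 0.64] t 5.87
```

View pics/c4.png

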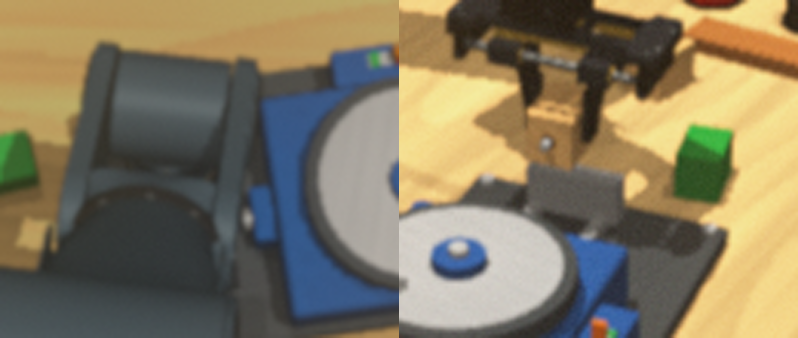

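c4 shows the block in the fingers above the nest with its dowel facing the ram. The tip is at scene pixel (317.6,236.6). I'll check the block's offset along the jaw width.

```bash
python3 - <<'E'
from h import *
p,r,o=tool()
for d in(-6,-3,0,3,6): print(d,proj("scene",p+r.apply([.0056,0,.04+d/1000])).round(1))
for y in(-3,3): print("y",y,proj("scene",p+r.apply([.0056,y/1000,.04])).round(1))
# fence top corners near side & rails check from first scene pic
for yy in(.2,):
  pass
h=np.array([.5701,-.1512]);ey=np.array([-.156,.988]);ex=np.array([.988,.156])
for n,(x,y,z) in dict(hub=(0,0,.128),fenceL=(-.045,.23,.065),fenceR=(.045,.23,.065)).items(): print(n,proj("scene",[*(h+x*ex+y*ey),z]).round(1))
E
```

```text
-6 [[317.9 235.7]]
-3 [[317.4 236.3]]
0 [[317.  236.8]]
3 [[316.5 237.4]]
6 [[316.1 238. ]]
y -3 [[315.9 236.6]]
y 3 [[318.  237.1]]
hub [[290.7 271.1]]
fenceL [[312.2 242.7]]
fenceR [[342.2 249.2]]
```

```bash
python3 -m inch '[[[0.5,0.1,0.3,0,0.3],[1,0.05,0.3,0,0.3],[1,0,0.2,0,0.3],[1,0,0,0,0.3],[1,0,0,0,0.3],[1,0,0,0,0.3],[0.5,0,0,0,0.3],[0,0,0,0,0.3]]]';python3 -c "
from h import *
delta([.5402,.042,.0506])"
```

```text
time: 6.63
position: [0.5384, 0.0402, 0.0701]
tool_rot: [0.449, 0.546, -0.468, 0.531]
ft_force: [-0.0, 0.7, -1.3]
grip_width: 0.0438
pos [0.5384 0.0402 0.0701] yaw_y 9.15 down [-0.033 -0.006 -0.999] d_cm [ 1.94  0.27 -0.15] t 6.63
```

```bash
python3 -m inch '[[[0.2,0.15,-0.15,0,0.3],[0.2,0.12,0,0,0.3],[0.4,0,0,0,0.3],[0.3,0,0,0,0.3],[0.3,0,0,0,0.3],[0,0,0,0,0.3]]]';python3 - <<'E'
from h import *
delta([.5402,.042,.0506])
s=camera("scene")
cv2.imwrite("pics/c5.png",cv2.resize(s[205:305,270:400],None,fx=6,fy=6,interpolation=cv2.INTER_CUBIC)[:,:,::-1])
E
```

```text
time: 7.13
position: [0.5404, 0.0423, 0.0552]
tool_rot: [0.449, 0.546, -0.468, 0.531]
ft_force: [0.2, -0.4, -1.0]
grip_width: 0.0441
pos [0.5404 0.0423 0.0552] yaw_y 9.17 down [-0.033 -0.007 -0.999] d_cm [ 0.46 -0.01  0.02] t 7.13
```

View pics/c5.png

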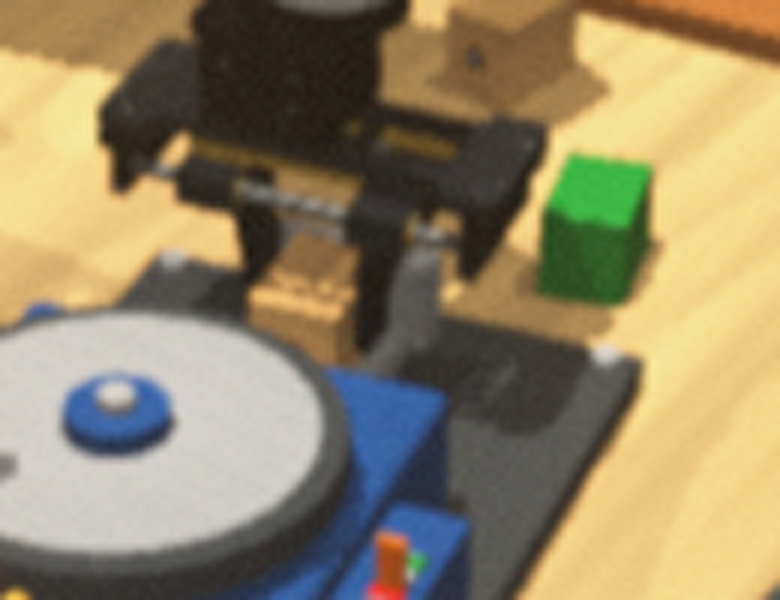

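c5 shows the block down between the rails in front of the fence. No contact force yet, so I'll lower the last 4–5 mm slowly.

```bash
python3 -m inch '[[[0.15,0,0,0,0.3],[0.15,0,0,0,0.3],[0.1,0,0,0,0.3],[0,0,0,0,0.3]]]';python3 -m inch '[[[0.1,0,0,0,0.3],[0.05,0,0,0,0.3]]]'
```

```text
time: 7.52
position: [0.5404, 0.0423, 0.0515]
tool_rot: [0.449, 0.546, -0.468, 0.531]
ft_force: [-0.1, -0.1, -3.1]
grip_width: 0.0437
time: 7.68
position: [0.5404, 0.0424, 0.0509]
tool_rot: [0.449, 0.546, -0.468, 0.531]
ft_force: [-1.7, -0.4, 4.2]
grip_width: 0.0439
```

```bash
python3 -m inch '[[[0,0,0,0,0.55],[0,0,0,0,0.6],[0,0,0,0,0.7],[0,0,0,0,0.8],[0,0,0,0,0.8]]]';python3 -m inch '[[[-1,0,0,0,0.8],[-2,0,0,0,0.8],[-3,0,0,0,0.8],[-3,0,0,0,0.8],[-3,0,0,0,0.8],[-3,0,0,0,0.8],[-2,0,0,0,0.8],[-1,0,0,0,0.8]]]';python3 -c "
from h import *
delta([.5381,-.2148,.23])"
```

```text
time: 8.1
position: [0.5425, 0.0422, 0.0517]
tool_rot: [0.45, 0.544, -0.467, 0.532]
ft_force: [0.2, 0.3, -1.2]
grip_width: 0.0644
time: 8.77
position: [0.5458, 0.0436, 0.2405]
tool_rot: [0.449, 0.546, -0.468, 0.53]
ft_force: [0.6, -0.2, -0.0]
grip_width: 0.0699
pos [0.5458 0.0436 0.2405] yaw_y 9.13 down [-0.035 -0.006 -0.999] d_cm [ 1.22 -4.82 25.39] t 8.77
```

```bash
python3 -m inch '[[[0,-0.6,1.5,0,0.8],[0,-0.6,3,0,0.8],[0,-0.6,3.5,0,0.8],[0,-0.6,3.5,0,0.8],[0,-0.6,3.5,0,0.8],[0,-0.6,3.5,0,0.8],[0,-0.6,3,0,0.8],[0,-0.6,1.5,0,0.8]]]';python3 -m inch '[[[0,0,2,0,0.8],[0,0,0.5,0,0.8],[0,0,0,0,0.8]]]';python3 - <<'E'
from h import *
delta([.5381,-.2148,.23])
a=camera("top");s=camera("scene")
f=lambda im,x,y:cv2.resize(im[y:y+120,x:x+125],None,fx=3.2,fy=3.2,interpolation=cv2.INTER_CUBIC)
cv2.imwrite("pics/c6.png",np.hstack([f(a,280,180),f(s,225,215)])[:,:,::-1])
E
```

```text
time: 9.43
position: [0.5385, -0.1958, 0.2555]
tool_rot: [0.45, 0.542, -0.461, 0.539]
ft_force: [0.1, -0.3, 0.2]
grip_width: 0.0698
time: 9.68
position: [0.5414, -0.2261, 0.2576]
tool_rot: [0.451, 0.54, -0.463, 0.538]
ft_force: [-1.6, -0.7, 0.6]
grip_width: 0.0692
pos [ 0.5414 -0.2261  0.2576] yaw_y 9.38 down [-0.013 -0.011 -1.   ] d_cm [ 2.75 -0.1  -1.2 ] t 9.68
```

View pics/c6.png

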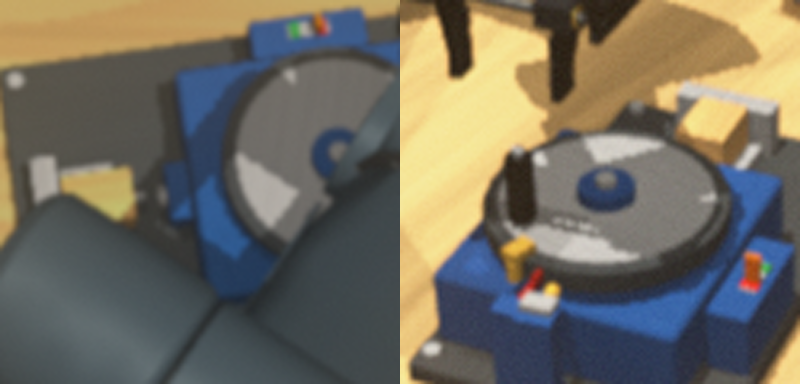

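c6 shows the block seated squarely between the rails with a small gap to the fence. The handle is at scene (262,263) top to (263,283) base. I'll check that against my handle estimate.

```bash
python3 - <<'E'
from h import *
print(proj("scene",[[.5381,-.2148,.178],[.5381,-.2148,.122],[.5401,-.2148,.178],[.5381,-.2128,.178]]).round(1))
E
```

```text
[[263.1 262.6]
 [264.5 282.2]
 [263.8 262.9]
 [263.6 262.2]]
```

```bash
python3 -m inch '[[[1,-0.1,-0.6,0,0.8],[1.5,-0.1,-0.5,0,0.8],[1,0,0,0,0.8],[0,0,0,0,0.8]]]';python3 -c "
from h import *
delta([.537,-.2142,.147])"
```

```text
time: 10.12
position: [0.5372, -0.2086, 0.2229]
tool_rot: [0.45, 0.542, -0.461, 0.54]
ft_force: [-0.9, 0.1, -0.4]
grip_width: 0.0697
pos [ 0.5372 -0.2086  0.2229] yaw_y 9.78 down [-0.012 -0.01  -1.   ] d_cm [ 7.59 -0.02  0.49] t 10.12
```

```bash
python3 -m inch '[[[1,0,0.3,0,0.8],[1.2,0,0.2,0,0.8],[1.2,0,0,0,0.8],[1.2,0,0,0,0.8],[1.2,0,0,0,0.8],[1.2,0,0,0,0.8],[0.5,0,0,0,0.8],[0,0,0,0,0.8]]]';python3 -c "
from h import *
delta([.537,-.2142,.147])"
```

```text
time: 10.78
position: [0.5405, -0.2127, 0.1449]
tool_rot: [0.449, 0.542, -0.459, 0.543]
ft_force: [-0.2, 0.4, -1.1]
grip_width: 0.0695
pos [ 0.5405 -0.2127  0.1449] yaw_y 10.15 down [-0.007 -0.012 -1.   ] d_cm [-0.2  -0.38  0.09] t 10.78
```

```bash
python3 -m inch '[[[-0.2,-0.2,0.05,0,0.6],[0,-0.15,0.05,0,0.4],[0,0,0,0,0.33],[0,0,0,0,0.33],[0,0,0,0,0.33],[0,0,0,0,0.33],[0,0,0,0,0.33]]]' 15;python3 -m inch '[[[0,0,0,0,0.28],[0,0,0,0,0.24],[0,0,0,0,0.2]]]';python3 -c "
from h import *
delta([.537,-.2142,.147])"
```

```text
time: 11.37
position: [0.5389, -0.2156, 0.1503]
tool_rot: [0.449, 0.539, -0.458, 0.545]
ft_force: [0.1, -0.3, 0.2]
grip_width: 0.0326
time: 11.62
position: [0.5362, -0.2156, 0.1504]
tool_rot: [0.447, 0.541, -0.459, 0.544]
ft_force: [-0.5, 0.1, 0.4]
grip_width: 0.0216
pos [ 0.5362 -0.2156  0.1504] yaw_y 10.25 down [-0.008 -0.015 -1.   ] d_cm [ 0.33  0.11 -0.12] t 11.62
```

```bash
cat >> h.py <<'E'
def arc(C,step,n=8):
    p,r,o=tool();C=np.array(C);v=p[:2]-C;a=np.degrees(np.arctan2(v[1],v[0]));f=np.array(o["ft_force"])
    t=np.array([v[1],-v[0]])/np.linalg.norm(v)
    print("phi",a.round(2),"r_mm",(1000*np.linalg.norm(v)).round(1),"z",p[2].round(4),"f",f.round(1),"ft tang",(f[:2]@t).round(1),"rad",(f[:2]@v/np.linalg.norm(v)).round(1),"t",round(o["time"],2),"down",r.as_matrix()[:,0].round(3))
    P=[[*(C+.07*np.array([np.cos(b),np.sin(b)])),.150] for b in np.radians(a-step*np.arange(1,n+1))]
    P=np.vstack([p,P]);print((r.inv().apply(np.diff(P,axis=0))*100).round(2).tolist())
E
python3 -c "
from h import *
arc([.569,-.152],6)"
```

```text
phi -117.3 r_mm 71.5 z 0.1504 f [-0.5  0.1  0.4] ft tang 0.5 rad 0.2 t 11.62 down [-0.008 -0.015 -1.   ]
[[0.03, -0.46, -0.6], [-0.0, -0.5, -0.53], [-0.0, -0.45, -0.58], [-0.0, -0.38, -0.63], [-0.01, -0.31, -0.66], [-0.01, -0.24, -0.69], [-0.01, -0.17, -0.71], [-0.01, -0.1, -0.73]]
```

```bash
python3 -m inch '[[[0,-0.3,-0.3,0,0.2],[0,-0.5,-0.5,0,0.2],[0,-0.5,-0.6,0,0.2],[0,-0.4,-0.6,0,0.2],[0,-0.3,-0.7,0,0.2],[0,-0.25,-0.7,0,0.2]]]' 30; python3 -c "
from h import *
arc([.569,-.152],8)"
```

```text
time: 12.12
position: [0.511, -0.1943, 0.1503]
tool_rot: [0.445, 0.534, -0.461, 0.551]
ft_force: [-1.3, -4.9, -0.6]
grip_width: 0.0208
phi -143.87 r_mm 71.8 z 0.1503 f [-1.3 -4.9 -0.6] ft tang -3.2 rad 4.0 t 12.12 down [ 0.004 -0.033 -0.999]
[[0.0, -0.2, -0.99], [-0.03, -0.23, -0.95], [-0.03, -0.1, -0.97], [-0.03, 0.04, -0.98], [-0.03, 0.17, -0.96], [-0.03, 0.3, -0.93], [-0.03, 0.43, -0.88], [-0.03, 0.55, -0.81]]
```

```bash
python3 -m inch '[[[0,-0.2,-1,0,0.2],[0,-0.2,-1,0,0.2],[0,-0.1,-1,0,0.2],[0,0.05,-1,0,0.2],[0,0.2,-1,0,0.2],[0,0.3,-0.9,0,0.2]]]'; python3 -c "
from h import *
arc([.569,-.152],8)"
```

```text
time: 12.62
position: [0.499, -0.1374, 0.1503]
tool_rot: [0.443, 0.532, -0.463, 0.553]
ft_force: [0.9, -4.5, 1.0]
grip_width: 0.0211
phi 168.19 r_mm 71.5 z 0.1503 f [ 0.9 -4.5  1. ] ft tang -4.2 rad -1.8 t 12.62 down [ 0.006 -0.041 -0.999]
[[-0.01, 0.57, -0.82], [-0.03, 0.55, -0.81], [-0.03, 0.65, -0.72], [-0.03, 0.75, -0.63], [-0.02, 0.83, -0.52], [-0.02, 0.89, -0.4], [-0.01, 0.94, -0.27], [-0.01, 0.97, -0.13]]
```

```bash
python3 -m inch '[[[0,0.5,-0.9,0,0.2],[0,0.55,-0.85,0,0.2],[0,0.65,-0.75,0,0.2],[0,0.75,-0.65,0,0.2],[0,0.85,-0.5,0,0.2],[0,0.9,-0.4,0,0.2]]]'; python3 -c "
from h import *
arc([.569,-.152],8)"
```

```text
time: 13.12
position: [0.5337, -0.0911, 0.1502]
tool_rot: [0.434, 0.531, -0.466, 0.559]
ft_force: [-4.3, -11.0, 3.0]
grip_width: 0.0211
phi 120.09 r_mm 70.4 z 0.1502 f [ -4.3 -11.    3. ] ft tang -9.3 rad -7.4 t 13.12 down [ 0.002 -0.059 -0.998]
[[0.0, 0.96, -0.22], [-0.02, 0.97, -0.12], [-0.01, 0.98, 0.01], [0.0, 0.97, 0.15], [0.01, 0.93, 0.28], [0.02, 0.89, 0.41], [0.02, 0.82, 0.53], [0.03, 0.74, 0.64]]
```

```bash
python3 -m inch '[[[0,1,-0.2,0,0.2],[0,1,-0.05,0,0.2],[0,1,0.05,0,0.2],[0,1,0.2,0,0.2],[0,0.95,0.3,0,0.2],[0,0.9,0.4,0,0.2]]]'; python3 -c "
from h import *
arc([.569,-.152],8)"
```

```text
time: 13.62
position: [0.5816, -0.084, 0.1501]
tool_rot: [0.422, 0.54, -0.473, 0.554]
ft_force: [-8.2, -5.3, 6.7]
grip_width: 0.0217
phi 79.53 r_mm 69.1 z 0.1501 f [-8.2 -5.3  6.7] ft tang -7.1 rad -6.7 t 13.62 down [-0.031 -0.068 -0.997]
[[-0.01, 0.91, 0.35], [-0.0, 0.81, 0.55], [0.01, 0.73, 0.65], [0.02, 0.63, 0.75], [0.03, 0.52, 0.83], [0.04, 0.4, 0.89], [0.04, 0.27, 0.94], [0.05, 0.14, 0.97]]
```

```bash
python3 -m inch '[[[0,0.95,0.3,0,0.2],[0,0.85,0.5,0,0.2],[0,0.75,0.65,0,0.2],[0,0.65,0.75,0,0.2],[0,0.5,0.85,0,0.2],[0,0.4,0.9,0,0.2]]]'; python3 -c "
from h import *
arc([.569,-.152],8)"
```

```text
time: 14.12
position: [0.6217, -0.1084, 0.1502]
tool_rot: [0.416, 0.548, -0.476, 0.548]
ft_force: [-4.3, 0.3, 3.7]
grip_width: 0.0219
phi 39.62 r_mm 68.4 z 0.1502 f [-4.3  0.3  3.7] ft tang -3.0 rad -3.1 t 14.12 down [-0.054 -0.066 -0.996]
[[0.02, 0.54, 0.82], [0.03, 0.27, 0.94], [0.04, 0.14, 0.97], [0.05, 0.0, 0.98], [0.06, -0.13, 0.97], [0.07, -0.27, 0.94], [0.07, -0.4, 0.89], [0.08, -0.52, 0.83]]
```

```bash
python3 -m inch '[[[0,0.4,0.9,0,0.2],[0,0.25,0.95,0,0.2],[0,0.15,1,0,0.2],[0,0,1,0,0.2],[0,-0.15,1,0,0.2],[0,-0.25,0.95,0,0.2]]]'; python3 -c "
from h import *
arc([.5676,-.153],6)"
```

```text
time: 14.62
position: [0.6374, -0.1534, 0.1503]
tool_rot: [0.42, 0.553, -0.472, 0.543]
ft_force: [-1.2, 3.8, -0.9]
grip_width: 0.0219
phi -0.34 r_mm 69.8 z 0.1503 f [-1.2  3.8 -0.9] ft tang -3.8 rad -1.3 t 14.62 down [-0.058 -0.048 -0.997]
[[0.07, -0.17, 0.71], [0.04, -0.26, 0.68], [0.05, -0.33, 0.65], [0.05, -0.4, 0.61], [0.05, -0.46, 0.57], [0.05, -0.52, 0.52], [0.05, -0.57, 0.46], [0.05, -0.61, 0.4]]
```

```bash
python3 -m inch '[[[0,-0.2,0.75,0,0.2],[0,-0.3,0.7,0,0.2],[0,-0.35,0.65,0,0.2],[0,-0.4,0.6,0,0.2],[0,-0.45,0.55,0,0.2],[0,-0.5,0.5,0,0.2],[0,-0.6,0.5,0,0.2]]]'; python3 -c "
from h import *
arc([.5676,-.153],3)"
```

```text
time: 15.2
position: [0.6178, -0.2012, 0.1504]
tool_rot: [0.423, 0.555, -0.47, 0.541]
ft_force: [0.6, 5.8, -4.2]
grip_width: 0.0222
phi -43.84 r_mm 69.6 z 0.1504 f [ 0.6  5.8 -4.2] ft tang -4.6 rad -3.5 t 15.2 down [-0.057 -0.04  -0.998]
[[0.06, -0.28, 0.23], [0.03, -0.32, 0.18], [0.03, -0.33, 0.17], [0.03, -0.33, 0.15], [0.03, -0.34, 0.13], [0.03, -0.35, 0.11], [0.03, -0.35, 0.09], [0.02, -0.36, 0.08]]
```

```bash
python3 -m inch '[[[0,-0.3,0.23,0,0.2],[0,-0.32,0.2,0,0.2],[0,-0.33,0.18,0,0.2],[0,-0.33,0.16,0,0.2],[0,-0.34,0.14,0,0.2],[0,0,0,0,0.2]]]'; python3 - <<'E'
from h import *
arc([.5676,-.153],2)
s=camera("scene")
cv2.imwrite("pics/c7.png",cv2.resize(s[225:345,225:385],None,fx=5,fy=5,interpolation=cv2.INTER_CUBIC)[:,:,::-1])
E
```

```text
time: 15.7
position: [0.5999, -0.2146, 0.1503]
tool_rot: [0.424, 0.556, -0.47, 0.539]
ft_force: [-0.9, 3.4, -2.6]
grip_width: 0.0217
phi -62.31 r_mm 69.5 z 0.1503 f [-0.9  3.4 -2.6] ft tang -0.7 rad -3.4 t 15.7 down [-0.06  -0.036 -0.998]
[[0.05, -0.22, 0.11], [0.02, -0.24, 0.06], [0.02, -0.24, 0.05], [0.02, -0.24, 0.04], [0.02, -0.24, 0.03], [0.02, -0.24, 0.02], [0.02, -0.24, 0.01], [0.02, -0.24, 0.0]]
```

View pics/c7.png

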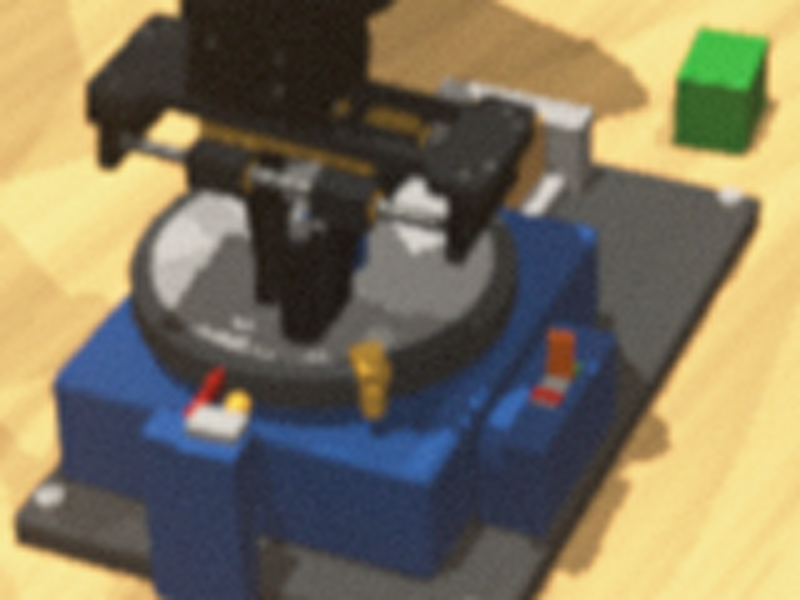

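c7 shows the brass dog at (372,370), still 30–40° before the catch at (238,400) and the red finger at (208,390). I'll continue slowly.

```bash
python3 -m inch '[[[0,-0.23,0.1,0,0.2],[0,-0.24,0.08,0,0.2],[0,-0.24,0.07,0,0.2],[0,-0.24,0.06,0,0.2],[0,-0.24,0.05,0,0.2],[0,-0.24,0.04,0,0.2],[0,-0.24,0.03,0,0.2]]]'; python3 -c "
from h import *
arc([.5676,-.153],2)"
```

```text
time: 16.33
position: [0.5863, -0.22, 0.1505]
tool_rot: [0.425, 0.555, -0.468, 0.54]
ft_force: [1.5, 4.9, -5.4]
grip_width: 0.0219
phi -74.39 r_mm 69.6 z 0.1505 f [ 1.5  4.9 -5.4] ft tang -2.8 rad -4.3 t 16.33 down [-0.055 -0.033 -0.998]
[[0.06, -0.24, 0.05], [0.01, -0.24, 0.0], [0.01, -0.24, -0.0], [0.01, -0.24, -0.01], [0.01, -0.24, -0.02], [0.01, -0.24, -0.03], [0.01, -0.24, -0.04], [0.01, -0.24, -0.05]]
```

```bash
python3 -m inch '[[[0,-0.24,0.03,0,0.2],[0,-0.24,0.01,0,0.2],[0,-0.24,0,0,0.2],[0,-0.24,-0.01,0,0.2],[0,-0.24,-0.02,0,0.2]]]'; python3 -c "
from h import *
arc([.5676,-.153],2)"
```

```text
time: 16.75
position: [0.5764, -0.2221, 0.1504]
tool_rot: [0.426, 0.554, -0.466, 0.542]
ft_force: [2.3, 4.5, -5.9]
grip_width: 0.0217
phi -82.73 r_mm 69.6 z 0.1504 f [ 2.3  4.5 -5.9] ft tang -2.8 rad -4.2 t 16.75 down [-0.049 -0.033 -0.998]
[[0.06, -0.24, 0.01], [0.01, -0.24, -0.03], [0.01, -0.24, -0.04], [0.01, -0.24, -0.05], [0.01, -0.24, -0.06], [0.01, -0.24, -0.07], [0.01, -0.23, -0.07], [0.01, -0.23, -0.08]]
```

Now 2–3 rows at a time, watching the tangential force.

```bash
python3 -m inch '[[[0,-0.24,-0.02,0,0.2],[0,-0.24,-0.03,0,0.2],[0,-0.24,-0.04,0,0.2]]]'; python3 -c "
from h import *
arc([.5676,-.153],2,2)"; python3 -m inch '[[[0,-0.24,-0.04,0,0.2],[0,-0.24,-0.05,0,0.2]]]'; python3 -c "
from h import *
arc([.5676,-.153],2,2)"
```

```text
time: 17.0
position: [0.5706, -0.2226, 0.1505]
tool_rot: [0.427, 0.553, -0.466, 0.543]
ft_force: [3.0, 5.4, -5.8]
grip_width: 0.0219
phi -87.51 r_mm 69.7 z 0.1505 f [ 3.   5.4 -5.8] ft tang -3.3 rad -5.2 t 17.0 down [-0.046 -0.033 -0.998]
[[0.06, -0.24, -0.01], [0.01, -0.24, -0.05]]
time: 17.17
position: [0.5668, -0.2227, 0.1504]
tool_rot: [0.427, 0.553, -0.465, 0.544]
ft_force: [3.0, 5.2, -5.1]
grip_width: 0.0215
phi -90.65 r_mm 69.7 z 0.1504 f [ 3.   5.2 -5.1] ft tang -2.9 rad -5.2 t 17.17 down [-0.043 -0.034 -0.998]
[[0.05, -0.24, -0.03], [0.01, -0.24, -0.06]]
```

```bash
python3 -m inch '[[[0,-0.24,-0.05,0,0.2],[0,-0.24,-0.06,0,0.2]]]'; python3 -c "
from h import *
arc([.5676,-.153],2,2)"; python3 -m inch '[[[0,-0.24,-0.06,0,0.2]]]'; python3 -c "
from h import *
arc([.5676,-.153],2,2)"
```

```text
time: 17.33
position: [0.5633, -0.2226, 0.1505]
tool_rot: [0.428, 0.552, -0.464, 0.545]
ft_force: [6.5, 5.7, -7.4]
grip_width: 0.0216
phi -93.53 r_mm 69.7 z 0.1505 f [ 6.5  5.7 -7.4] ft tang -6.1 rad -6.1 t 17.33 down [-0.04  -0.035 -0.999]
[[0.06, -0.24, -0.05], [0.01, -0.23, -0.08]]
time: 17.42
position: [0.5631, -0.2226, 0.1505]
tool_rot: [0.429, 0.55, -0.463, 0.547]
ft_force: [9.3, 5.0, -9.1]
grip_width: 0.0211
phi -93.69 r_mm 69.7 z 0.1505 f [ 9.3  5.  -9.1] ft tang -8.9 rad -5.6 t 17.42 down [-0.034 -0.035 -0.999]
[[0.05, -0.24, -0.05], [0.01, -0.23, -0.08]]
```

```bash
for i in 1; do python3 -m inch '[[[0,-0.25,-0.07,0,0.2]]]' >/dev/null; python3 -c "
from h import *
arc([.5676,-.153],2,2)"; done; python3 -m inch '[[[0,-0.25,-0.07,0,0.2]]]'>/dev/null; python3 -c "
from h import *
arc([.5676,-.153],2,2)"
```

```text
phi -93.69 r_mm 69.8 z 0.1505 f [ 8.5  5.5 -9.7] ft tang -8.1 rad -6.0 t 17.5 down [-0.028 -0.036 -0.999]
[[0.06, -0.24, -0.05], [0.01, -0.23, -0.08]]
phi -93.73 r_mm 69.8 z 0.1505 f [ 8.5  5.6 -8.4] ft tang -8.1 rad -6.2 t 17.58 down [-0.022 -0.037 -0.999]
[[0.05, -0.24, -0.05], [0.0, -0.23, -0.08]]
```

```bash
python3 - <<'E'
from h import *
s=camera("scene")
cv2.imwrite("pics/c8.png",cv2.resize(s[275:335,245:325],None,fx=8,fy=8,interpolation=cv2.INTER_CUBIC)[:,:,::-1])
E
```

```text
(no output)
```

View pics/c8.png

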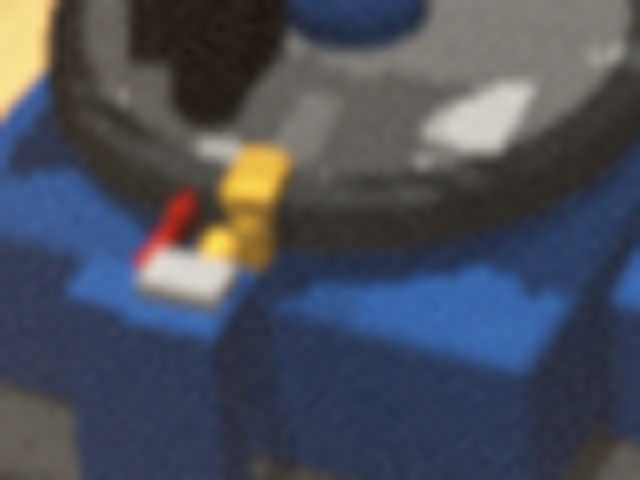

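c8 shows the dog at (255,205) just reaching the yellow catch at (218,240), still short of the red finger at (175,225). This is the catch, so I'll push somewhat harder.

```bash
python3 -m inch '[[[0,-0.33,-0.09,0,0.2]]]' >/dev/null; python3 -c "
from h import *
arc([.5676,-.153],2,1)"; python3 -m inch '[[[0,-0.36,-0.09,0,0.2]]]'>/dev/null; python3 -c "
from h import *
arc([.5676,-.153],2,1)"
```

```text
phi -93.88 r_mm 69.8 z 0.1505 f [ 12.3   4.7 -12.5] ft tang -12.0 rad -5.6 t 17.72 down [-0.015 -0.039 -0.999]
[[0.05, -0.24, -0.05]]
phi -93.97 r_mm 69.8 z 0.1504 f [ 11.5   6.5 -10.7] ft tang -11.0 rad -7.3 t 17.8 down [-0.008 -0.04  -0.999]
[[0.04, -0.24, -0.06]]
```

```bash
python3 -m inch '[[[0,-0.42,-0.1,0,0.2]]]' >/dev/null; python3 -c "
from h import *
arc([.5676,-.153],2,1)"; python3 -m inch '[[[0,-0.42,-0.1,0,0.2]]]'>/dev/null; python3 -c "
from h import *
arc([.5676,-.153],2,1)"
```

```text
phi -94.24 r_mm 69.9 z 0.1504 f [ 13.5   6.2 -10.6] ft tang -13.0 rad -7.2 t 17.88 down [ 0.001 -0.041 -0.999]
[[0.04, -0.24, -0.06]]
phi -94.89 r_mm 69.9 z 0.1503 f [10.9  5.6 -9.9] ft tang -10.4 rad -6.5 t 17.97 down [ 0.008 -0.042 -0.999]
[[0.03, -0.24, -0.06]]
```

Moving now at about 10–13 N; I'll continue singly.

```bash
python3 -m inch '[[[0,-0.4,-0.1,0,0.2]]]' >/dev/null; python3 -c "
from h import *
arc([.5676,-.153],2,1)"; python3 -m inch '[[[0,-0.4,-0.1,0,0.2]]]'>/dev/null; python3 -c "
from h import *
arc([.5676,-.153],2,1)"
```

```text
phi -96.0 r_mm 69.9 z 0.1502 f [ 8.5  5.1 -8.1] ft tang -7.9 rad -5.9 t 18.05 down [ 0.013 -0.043 -0.999]
[[0.02, -0.23, -0.07]]
phi -98.34 r_mm 69.9 z 0.1501 f [ 2.7  5.7 -1.3] ft tang -1.8 rad -6.1 t 18.13 down [ 0.015 -0.044 -0.999]
[[0.01, -0.23, -0.08]]
```

The catch clicked: force dropped to about 2 N. Now small steps onto the stop.

```bash
python3 -m inch '[[[0,-0.15,-0.05,0,0.2]]]' >/dev/null; python3 -c "
from h import *
arc([.5676,-.153],1.2,1)"; python3 -m inch '[[[0,-0.15,-0.05,0,0.2]]]'>/dev/null; python3 -c "
from h import *
arc([.5676,-.153],1.2,1)"
```

```text
phi -100.94 r_mm 69.9 z 0.1501 f [ 1.4  4.4 -1.3] ft tang -0.5 rad -4.5 t 18.22 down [ 0.01  -0.043 -0.999]
[[0.01, -0.14, -0.05]]
phi -101.91 r_mm 69.9 z 0.1502 f [ 9.1  3.9 -6.2] ft tang -8.1 rad -5.7 t 18.3 down [ 0.01  -0.044 -0.999]
[[0.02, -0.14, -0.06]]
```

```bash
python3 -m inch '[[[0,-0.16,-0.06,0,0.2]]]' >/dev/null; python3 -c "
from h import *
arc([.5676,-.153],1.2,1)"
```

```text
phi -102.0 r_mm 70.0 z 0.1502 f [10.   4.1 -9.1] ft tang -9.0 rad -6.1 t 18.38 down [ 0.014 -0.045 -0.999]
[[0.02, -0.13, -0.06]]
```

It is on the stop at about 9 N and no longer advancing. Release and rise.

```bash
python3 -m inch '[[[0,0,0,0,0.3],[0,0,0,0,0.4],[0,0,0,0,0.55],[0,0,0,0,0.65],[0,0,0,0,0.7]]]'; python3 -m inch '[[[-1,0,0,0,0.7],[-2,0,0,0,0.7],[-2,0,0,0,0.7],[-2,0,0,0,0.7],[-2,0,0,0,0.7],[-1,0,0,0,0.7]]]'
```

```text
time: 18.8
position: [0.5531, -0.2277, 0.1531]
tool_rot: [0.43, 0.535, -0.456, 0.567]
ft_force: [-0.7, 0.5, 0.1]
grip_width: 0.0452
time: 19.3
position: [0.5488, -0.2233, 0.2579]
tool_rot: [0.428, 0.536, -0.458, 0.565]
ft_force: [0.4, 0.8, -0.8]
grip_width: 0.0608
```

```bash
python3 -m inch '[[[-0.5,-2,0,0,0.7],[0,-3,1,0,0.7],[0,-3,2,0,0.7],[0,-2,3,0,0.7],[0,0,3,0,0.7],[0,0,3,0,0.7],[0,0,3,0,0.7],[0,0,2,0,0.7]]]'; python3 - <<'E'
from h import *
a=camera("top");s=camera("scene")
f=lambda im,x,y:cv2.resize(im[y:y+150,x:x+125],None,fx=3.2,fy=3.2,interpolation=cv2.INTER_CUBIC)
cv2.imwrite("pics/c9.png",np.hstack([f(a[:,:],310,150),f(s,235,205)])[:,:,::-1])
cv2.imwrite("pics/t9.png",a[:,:,::-1]);cv2.imwrite("pics/s9.png",s[:,:,::-1])
E
```

```text
time: 19.97
position: [0.4844, -0.4139, 0.2894]
tool_rot: [0.425, 0.533, -0.457, 0.572]
ft_force: [0.4, -0.4, 0.2]
grip_width: 0.0609
```

View pics/c9.png

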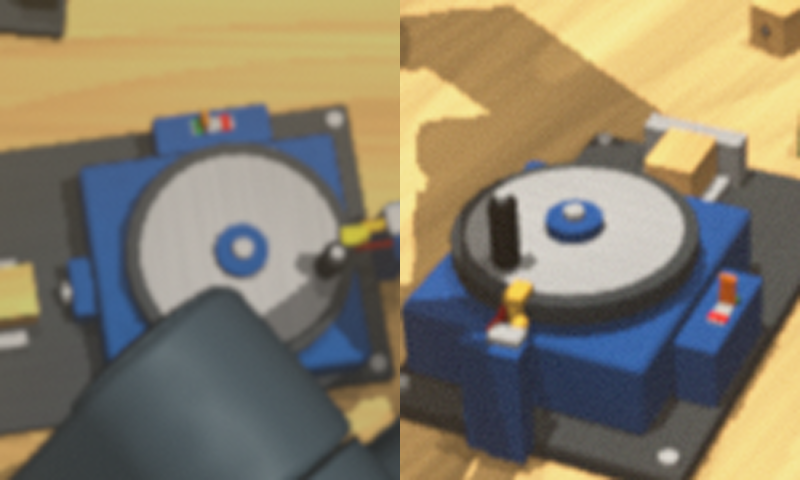

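c9 shows the dog against the red finger at scene crop (515,300), past the catch. The pointer is at the green mark, the block is in the nest against the fence, and the robot is clear.

```bash
python3 -c "
from rig import robot
print(robot.hand_in())"
```

```text
the job is handed in; nothing more can be done
None
```

The pine block with the dowel is in the nest, dowel facing the ram. The flywheel has been turned clockwise past its catch and onto its stop, and the job is handed in. It took about 20 s of the 72 s allowed, and no verdict came back.

- **Loading:** I set the block down between the rails with about 4 N of contact and let go. A close look then showed it sitting square, with a small gap to the fence.
- **Turning:** I turned the handle about 345° clockwise. The catch peaked at about 13 N, above the roughly 10.5 N expected, and then clicked, with the force dropping to about 2 N. I pressed the stop to about 9 N and let go of the handle there.
- **Last checks:** The final pictures show the dog against the red finger, the pointer at the green mark and the block still in the nest against the fence. The gripper was open and clear of everything.
- **Not checked:** I never saw the dowel flush. I judged the pressing only from the rise to about 9 N at the handle near mid-stroke. I did not check the other objects one by one, but the robot came near none of them.
- **Small flaws:** The two cameras disagreed by about 3 mm on the press position, and the tool tilted up to about 5° while turning. Neither caused trouble.

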